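# Desiccant change: empty the scoop, crack the dry box

## Task

We are changing the desiccant of the dry box: pour all four spent canisters from the metal scoop into the steel bake-out pan and set the empty scoop back down flat on the bench. Only then pull the dry box lid free of its sticky gasket by its bar handle, without letting it fly up, and finish while still holding it by the handle, still, about 3 cm open at the front edge, so that I can slip the fresh cartridge in. Leave everything else on the bench where it is.

Things in the scene. Friction and masses are not known exactly. Their poses are not given: they have to be found in the camera images.
- scoop_grip (a point): Middle of the scoop's handle: a black upright plate 10 mm thick (along x), 46 wide, top 90 above the bench, on the outside of the scoop's back wall; pinch it across its thickness from above. This point is 22 below its top, 68 above the scoop's underside. Scoop axes: x from mouth to plate, y across, z up.
- scoop_mouth (a point): Middle of the scoop's mouth edge, on its underside, 165 mm along -x from scoop_grip and 68 below it. The scoop: aluminium tray 160 long, 110 wide, 0.2 kg, floor and walls 4 thick, side and back walls 34 high, no wall at the mouth, which points towards the robot at the start. Same axes.
- can1_mid (a point): Spent desiccant canister 1: white plastic drum with orange cap band, 32 across, 38 tall, about 30 g, standing in the scoop at the start; this point is at its centre (half-way up). It slides or rolls on the aluminium once that is tipped well past 36 degrees.
- can2_mid (a point): Spent desiccant canister 2: white plastic drum with orange cap band, 32 across, 38 tall, about 30 g, standing in the scoop at the start; this point is at its centre (half-way up). It slides or rolls on the aluminium once that is tipped well past 36 degrees.
- can3_mid (a point): Spent desiccant canister 3: white plastic drum with orange cap band, 32 across, 38 tall, about 30 g, standing in the scoop at the start; this point is at its centre (half-way up). It slides or rolls on the aluminium once that is tipped well past 36 degrees.
- can4_mid (a point): Spent desiccant canister 4: white plastic drum with orange cap band, 32 across, 38 tall, about 30 g, standing in the scoop at the start; this point is at its centre (half-way up). It slides or rolls on the aluminium once that is tipped well past 36 degrees.
- pan: Square stainless steel bake-out pan, fixed on the bench, 200 x 200 outside, 90 high, walls 4 thick, open on top (lip 6 mm wide outward). Origin at the centre of its underside, x and y along its sides, z up.
- lid (a joint): Angle of the dry box's lid (rad), 0 = shut and sealed, grows as its front edge rises. Front edge 250 mm from the hinge: 3 cm open is 0.12 rad. The gasket clings: 8 to 20 N upward at the handle over the first 7 mm of lift, then it lets go suddenly and only the lid's weight (2 to 4 N at the handle) is left. The lid falls shut when let go.
- lid_handle (a point): Middle of the black bar handle on the lid near its front edge: round bar 12 mm thick, 100 long along y, axis 36 above the lid's top, free underneath between two end posts; pinch it from above across its thickness (along x). When shut 216 mm in front of the hinge line and 47 above it. Moves with the lid (axes: x front to back, z up). The rules call the bar lid_c1.
- lid_hinge (a point): Middle of the lid's hinge line at the back top edge of the dry box: white box fixed on the bench, 240 mm deep, 280 wide, rim 150 high, grey flange, clear lid 252 x 292 x 12. Does not move. Box axes: x from front (robot side) to back, y along the hinge, z up.
- flux: Bystander, to be left alone: amber flux bottle with black cap, 38 mm across, 85 mm tall. Origin at the centre of its underside.
- solder: Bystander, to be left alone: solder spool with blue flanges standing on end, 62 mm across, 50 mm tall. Origin at the centre of its underside.
- driver: Bystander, to be left alone: red-handled screwdriver lying flat, 200 mm long, 26 high. Origin under its middle.
- board: Bystander, to be left alone: green circuit board lying flat, 85 x 65 mm, 13 mm high. Origin at the centre of its underside.
- reel: Bystander, to be left alone: black tape reel lying flat, 178 mm across, 12 mm thick. Origin at the centre of its underside.
- meter: Bystander, to be left alone: yellow multimeter lying face up, 170 x 85 x 43 mm. Origin at the centre of its underside.
- cartridge: Bystander, to be left alone: fresh desiccant cartridge, perforated aluminium with an orange end, 100 x 55 x 14 mm, lying flat. Origin at the centre of its underside.

How it is judged:
On the way, in this order (a step that is already met when the one before it is completed fails the run):
1. all four spent canisters are in the bake-out pan (x of can1_mid in the frame of pan between -0.098 and 0.098 m and y of can1_mid in the frame of pan between -0.098 and 0.098 m and z of can1_mid in the frame of pan between 0 and 0.085 m and x of can2_mid in the frame of pan between -0.098 and 0.098 m and y of can2_mid in the frame of pan between -0.098 and 0.098 m and z of can2_mid in the frame of pan between 0 and 0.085 m and x of can3_mid in the frame of pan between -0.098 and 0.098 m and y of can3_mid in the frame of pan between -0.098 and 0.098 m and z of can3_mid in the frame of pan between 0 and 0.085 m and x of can4_mid in the frame of pan between -0.098 and 0.098 m and y of can4_mid in the frame of pan between -0.098 and 0.098 m and z of can4_mid in the frame of pan between 0 and 0.085 m), for 0.2 s.
2. the empty scoop is set down upright on the bench, clear of the pan, and let go (height (world z) of scoop_grip between 0.055 and 0.078 m and angle between scoop_grip's own z axis and vertical below 0.12 rad and horizontal distance between scoop_grip and pan above 0.14 m and contact force between the fingers and scoop below 0.2 N), for 0.2 s.
3. the lid is broken free of its gasket, by the fingers (value of joint lid above 0.05 rad and contact force between the fingers and lid above 0.5 N), for 0.1 s.
At the end, for the whole second after the job is handed in: Lid still, 0.068 to 0.18 rad open (front edge 17 to 45 mm), its bar handle held by the fingers (over 1 N), not propped on the scoop; all four canisters inside the pan below its rim; scoop upright (within 0.12 rad) on the bench, clear of the pan, not touched (all of step 1 and all of step 2 and value of joint lid between 0.068 and 0.18 rad and velocity of joint lid between -0.05 and 0.05 rad/s and contact force between the fingers and lid_c1 above 1 N and contact force between lid and scoop below 0.1 N); the arm keeps its last pose, push and grip.
It fails at once if the lid flies up (front edge more than 8 cm open) (value of joint lid above 0.33 rad).
It fails at once if a bystander is shifted by more than 3 cm (distance of any of flux, solder, driver, board, reel, meter, cartridge from where it was at the start of the episode above 0.03 m).
It also fails if it takes over 72 s, if anything falls off the work surface, if the arm or the gripper's body presses on something with over 40 N, if the wrist force passes 120 N, or if a joint passes its speed limit or range.

## Robot

A 6-joint arm with a two-finger parallel gripper is mounted at the origin on the work surface. World frame = base frame: x ahead of the robot, y to its left, z up, the work surface at z = 0. Lengths are in m, angles in rad, forces in N, time in s.
With the tool pointing down it reaches from about 0.425 to 0.95 m from the base axis. Payload 3.5 kg.
Tool frame: the origin (TCP) lies midway between the tips of the shut fingers; the grasp point (between the pads) lies 19 mm behind it; z points along the fingers, y is the line along which they close (so a half turn about z gives the same grasp; the last joint's range is limited). The gripper opens to 85 mm and grips with 20 to 120 N. Pads are 22 mm wide; open, the fingers measure 114 mm over their backs; the gripper's body (76 mm by 85 mm) begins 54 mm behind the grasp point. The pads swing forward as they close: fully open they stand 13 mm farther back than shut.
Start: joints at [-1.298, 0.286, 1.577, -0, 1.279, -0.15], TCP at [0.277, -0.616, 0.211] pointing down, gripper open.
Joint ranges: [-2.77, 2.77], [-0.9, 2.22], [0.21, 2.48], [-1.53, 4.67], [0.24, 2.81], [-2.84, 2.84]. Speed limits (rad/s): [2.79, 2.79, 3.14, 3.14, 3.14, 3.14].

## Interface

Orientations are given as a unit quaternion [x, y, z, w].
In Python, from plant import * gives the robot as it stands.
- The arm moves only by the tool move_arm, never from a script. Its argument "moves" is a list of rows, each a list of 3 entries, a list of its own where there are three numbers: the opening, from 0 (shut) to 1 (fully open), then the shift along the tool's x, y, z in m, then the turn, a rotation vector about the tool's x, y, z in rad. A call has exactly 10 rows; each row shifts and turns the commanded pose from where the row before left it, along the tool's axes as they then stand; what a row does not reach is not made up. A row lasts 1/12 s, in which the tool goes at most 41.7 mm and 7.16 degrees, less where a joint would pass 70% of its speed; a pose out of reach is approached as far as the arm can. A call is refused whole if a number of a shift passes 0.0417 or a number of a turn 0.125, either way. A call with a gripper value outside its range is refused whole. The fingers move at their own pace and stop on an object; "grip_force" is the grip in N (left out, the last holds). Time passes only in rows, so rows that do not move let the fingers close, or fill a call up. It gives the time, the measured TCP pose, the force, the opening and the grip force at its end, in the units of the state.
- get_state(): the state, without advancing time (a new reading comes with each control period).
- read_camera(name): name is "scene" or "top" or "wrist"; returns the picture (400x640x3 uint8, red, green, blue); there is no depth.
- camera_params(name): a dict with "fx", "fy", "cx", "cy" (pixels), "rvec" (rotation vector, rad) and "tvec" (3), from world to camera coordinates, as OpenCV has them; the wrist camera has in their place "tool_from_camera" (4x4, takes a point from camera to tool coordinates, whose origin is the TCP and whose axes are the flange's). Camera axes: x right, y down, z forward; pixel columns grow to the right and rows downward; lengths in m; the calibration is good to about 2 mm. A picture is of the moment at which its call begins: read the wrist's pose just before it. camera_params takes no time and is no camera call.
- sign_off(): hands the job in; it is judged then, once.
The state is a dict: "time": time; "qpos": joint angles; "dq": joint speeds; "joint_efforts": joint torques, N m; "eef_pos": TCP position; "tcp_rot": TCP orientation; "contact_force": force on the tool from outside, world axes, zero at the start; "wrist_torque": the same for the moment, N m; "opening": opening from 0.0 (shut) to 1.0 (fully open); "finger_force": force on a finger pad.
Only numpy, scipy, OpenCV 4.12 (cv2) and the standard library are available. Lean on these libraries where they do the work, as an engineer would, in place of code of your own. Each camera call takes 0.05 s, during which the arm holds its last target. There are 200 camera calls.

## Working session

There is one attempt and no reset: what is moved stays moved. The work goes in short steps, Python scripts to look and compute and a tool call to move; the robot and the scene stay as the last step left them, time stands still between calls to the robot, and variables do not carry over. Pictures are saved under pics/ and viewed, at most 10 in all, crops included, and the job is handed in when it is done.

Besides the shell and the picture viewer there is one more tool, called after "Request:" by a JSON object that holds its "op" and its "data", one argument or row to a line. move_arm: Moves the arm, as the interface text tells. Its arguments: {"type":"object","properties":{"moves":{"type":"array"},"grip_force":{"type":"number"}},"required":["moves"]}

```bash
mkdir -p pics; ls
cat > h.py <<'E'
from plant import *
import numpy as np, cv2
from scipy.spatial.transform import Rotation as R
def cam(n):
    p=camera_params(n); K=np.array([[p['fx'],0,p['cx']],[0,p['fy'],p['cy']],[0,0,1.]])
    if 'tvec' in p:
        Rm=R.from_rotvec(np.ravel(p['rvec'])).as_matrix(); t=np.ravel(p['tvec'])
    else:
        s=get_state(); T=np.eye(4); T[:3,:3]=R.from_quat(s['tcp_rot']).as_matrix(); T[:3,3]=s['eef_pos']
        M=np.linalg.inv(T@np.array(p['tool_from_camera'])); Rm=M[:3,:3]; t=M[:3,3]
    return K,Rm,t
def unproj(c,u,v,z):
    K,Rm,t=c; o=-Rm.T@t; d=Rm.T@np.linalg.solve(K,[u,v,1.]); return o+d*(z-o[2])/d[2]
def proj(c,X):
    K,Rm,t=c; x=K@(Rm@np.array(X,float)+t); return x[:2]/x[2]
def snap(n,f,crop=None,s=1):
    im=read_camera(n)[:,:,::-1]
    if crop: im=im[crop[1]:crop[3],crop[0]:crop[2]]
    cv2.imwrite(f,cv2.resize(im,None,fx=s,fy=s,interpolation=cv2.INTER_CUBIC))
E
python3 - <<'E'
from h import *
print(get_state())
snap('top','pics/top.png',None,1.25); snap('scene','pics/scene.png',None,1.25)
for n in('top','scene'):K,Rm,t=cam(n);print(n,K.tolist(),-Rm.T@t)
E
```

```text
pics
{'time': 0.0, 'qpos': array([-1.29800191e+00,  2.87205835e-01,  1.57821100e+00, -1.08424730e-05,
        1.27859199e+00, -1.50005347e-01]), 'dq': array([-1.29932825e-03,  1.15641075e-03,  3.75638015e-05, -1.30175929e-03,
        1.19762570e-03, -6.51045216e-04]), 'joint_efforts': array([-3.81476757e-04, -4.05976474e+01, -2.92628431e+01, -1.24636458e-04,
        5.80504508e-03, -6.96745062e-06]), 'eef_pos': array([ 0.27678824, -0.61485303,  0.20990205]), 'tcp_rot': array([ 9.77737095e-01,  2.09830202e-01, -7.93028260e-05, -1.20548769e-03]), 'contact_force': array([-0.1950669 ,  0.34349913,  0.57683568]), 'wrist_torque': array([-0.02859723, -0.00417005,  0.00419427]), 'finger_force': 0.0, 'opening': 1.0001951919238738}
top [[395.1383128217962, 0.0, 318.9202599658935], [0.0, 395.1383128217962, 201.5980619456546], [0.0, 0.0, 1.0]] [ 0.30084188 -0.0067972   1.84774491]
scene [[385.99733955632246, 0.0, 323.0815012053153], [0.0, 385.99733955632246, 203.1456872120248], [0.0, 0.0, 1.0]] [1.21393445 0.45376382 1.23835382]
```

View pics/top.png

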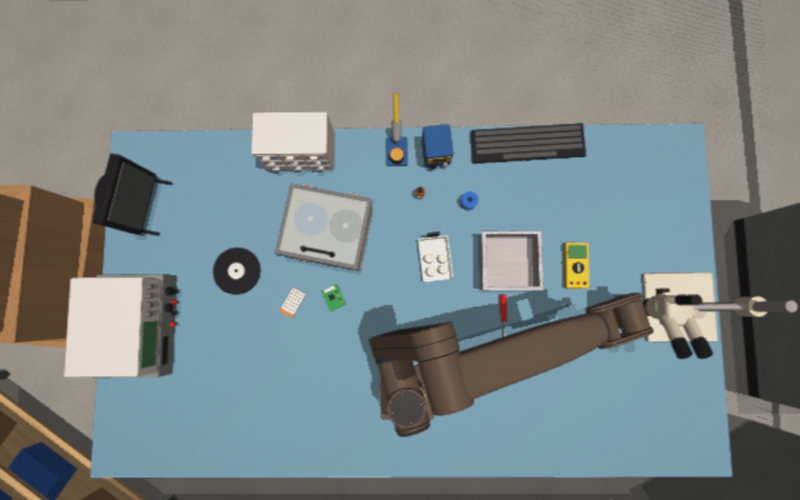

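View pics/scene.png

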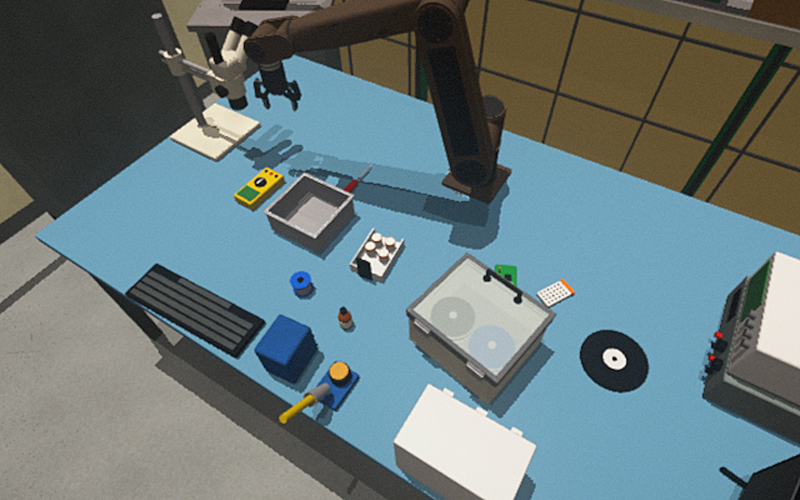

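The top picture shows the scoop at (435,257) with its plate at (432,235), the pan at (511,261), the lid at (324,226) and the bar from (303,248) to (333,253). Image up is +x and image right is -y. I'll enlarge that region.

Run:
```python
from h import *
snap('top','pics/topc.png',(215,138,445,288),3.4)
c=cam('top')
for n,u,v,z in[('plate',432,235,.09),('pan',511,261,.09),('bar',318,250,.2),('hL',291,185,.162),('hR',371,198,.162),('flux',419,192,.08),('solder',468,200,.05)]:print(n,unproj(c,u/1.25,v/1.25,z))
```

```text
plate [ 0.56191209 -0.09758939  0.09      ]
pan [ 0.46524884 -0.37704645  0.09      ]
bar [0.49878642 0.29262641 0.2       ]
hL [0.73370955 0.39672406 0.162     ]
hR [0.6837727  0.11622962 0.162     ]
flux [ 0.72252873 -0.05326089  0.08      ]
solder [ 0.69717563 -0.23478657  0.05      ]
```

View pics/topc.png

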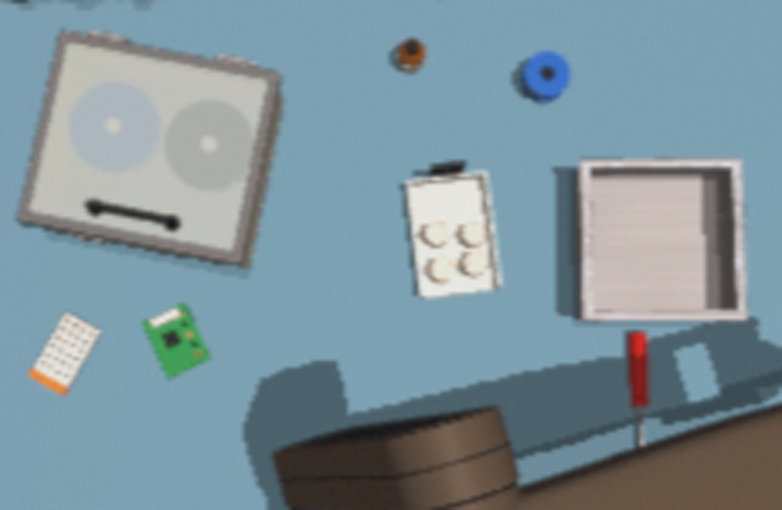

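The crop shows:
- The plate top centre is at (447,167).
- The scoop mouth runs (420,298)-(500,288).
- The bar runs from (95,208) to (174,222).
- The pan corners are (582,160), (741,160), (746,318) and (582,320).

Run:
```python
from h import *
import plant; print([d for d in dir(plant) if d[0]!='_'])
c=cam('top'); f=lambda u,v,z:unproj(c,215+u/3.4,138+v/3.4,z)[:2].round(4)
g=f(447,167,.09);a=f(420,298,0);b=f(500,288,0);bl=f(405,183,.034);br=f(486,172,.034)
m=(a+b)/2;print('plate',g,'mouth',a,b,m,np.hypot(*(g-m)),np.degrees(np.arctan2(*(g-m)[::-1])),'back',bl,br,np.hypot(*(bl-br)),np.degrees(np.arctan2(-(bl-br)[0],(bl-br)[1])))
print('bar',f(95,208,.2),f(174,222,.2),'lid',[f(*p,.162) for p in[(62,31),(280,74),(246,268),(20,222)]])
print('pan',[f(*p,.09) for p in[(582,160),(741,160),(746,318),(582,320)]])
print('driver',f(637,335,.02),'cans',[f(*p,.042) for p in[(434,235),(471,235),(439,270),(473,264)]])
```

```text
['Unreachable', 'camera_params', 'get_state', 'read_camera', 'sign_off']
plate [ 0.5659 -0.1016] mouth [ 0.398  -0.0664] [ 0.4107 -0.1764] [ 0.40435 -0.1214 ] 0.16275884768577095 6.987475304256118 back [ 0.5529 -0.0471] [ 0.5668 -0.1575] 0.11127160464377243 7.176110554074141
bar [0.5028 0.3411] [0.4843 0.2428] lid [array([0.7376, 0.3949]), array([0.6777, 0.1138]), array([0.4293, 0.1573]), array([0.4906, 0.4443])]
pan [array([ 0.5732, -0.2796]), array([ 0.5709, -0.4883]), array([ 0.3633, -0.4863]), array([ 0.3627, -0.2738])]
driver [ 0.3442 -0.3579] cans [array([ 0.4806, -0.0851]), array([ 0.4801, -0.135 ]), array([ 0.4332, -0.0911]), array([ 0.4408, -0.1369])]
```

Request:
{"op": "move_arm", "data": {
  "moves": [
    [1,[0.031,-0.023,0],[0,0,0]],
    [1,[0.031,-0.023,0],[0,0,0]],
    [1,[0.031,-0.023,0],[0,0,0]],
    [1,[0.031,-0.023,0],[0,0,0]],
    [1,[0.031,-0.023,0],[0,0,0]],
    [1,[0.031,-0.023,0],[0,0,0]],
    [1,[0.031,-0.023,0],[0,0,0]],
    [1,[0.031,-0.023,0],[0,0,0]],
    [1,[0.031,-0.023,0],[0,0,0]],
    [1,[0.031,-0.023,0],[0,0,0]]
  ],
  "grip_force": 80
}}

```text
time: 0.98
eef_pos: [0.4657, -0.2767, 0.2111]
tcp_rot: [0.978, 0.21, -0.0, -0.0]
contact_force: [0.1, -0.2, 0.0]
opening: 1.0
finger_force: 0.0
```

Request:
{"op": "move_arm", "data": {
  "moves": [
    [1,[0.033,-0.024,0],[0,0,0]],
    [1,[0.033,-0.024,0],[0,0,0]],
    [1,[0.033,-0.024,0],[0,0,0]],
    [1,[0.033,-0.024,0],[0,0,0]],
    [1,[0.033,-0.024,0],[0,0,0]],
    [1,[0,0,0],[0,0,-0.12]],
    [1,[0,0,0],[0,0,-0.12]],
    [1,[0,0,0],[0,0,-0.12]],
    [1,[0,0,0],[0,0,-0.12]],
    [1,[0,0,0],[0,0,-0.12]]
  ]
}}

```text
time: 1.82
eef_pos: [0.5663, -0.1011, 0.2108]
tcp_rot: [0.87, 0.492, -0.0, -0.0]
contact_force: [0.1, 0.1, -0.3]
opening: 1.004
finger_force: 0.0
```

Request:
{"op": "move_arm", "data": {
  "moves": [
    [1,[0,0,0],[0,0,-0.12]],
    [1,[0,0,0],[0,0,-0.12]],
    [1,[0,0,0],[0,0,-0.12]],
    [1,[0,0,0],[0,0,-0.12]],
    [1,[0,0,0],[0,0,-0.12]],
    [1,[0,0,0],[0,0,-0.07]],
    [1,[0,0,0.02],[0,0,0]],
    [1,[0,0,0.02],[0,0,0]],
    [1,[0,0,0],[0,0,0]],
    [1,[0,0,0],[0,0,0]]
  ]
}}

```text
time: 2.65
eef_pos: [0.5654, -0.101, 0.1698]
tcp_rot: [0.663, 0.749, -0.001, -0.002]
contact_force: [0.9, -0.1, -0.7]
opening: 1.0
finger_force: 0.0
```

```bash
cat >> h.py <<'E'
def st():
    s=get_state(); r=R.from_quat(s['tcp_rot']); open('log.txt','a').write(repr([list(s['qpos']),list(s['eef_pos']),list(s['tcp_rot'])])+'\n')
    np.set_printoptions(precision=4,suppress=True); x,y,z=r.as_matrix().T
    print('t',round(s['time'],2),'q',s['qpos'],'p',s['eef_pos'],'yawx',np.degrees(np.arctan2(x[1],x[0])).round(2),'tilt z',z,'open',round(s['opening'],3),'ff',s['finger_force'],'F',s['contact_force'],'M',s['wrist_torque'])
    return s,r
E
python3 - <<'E'
from h import *
st(); snap('wrist','pics/w1.png',None,1.25); c=cam('wrist')
print((proj(c,[.567,-.101,.09])*1.25), -c[1].T@c[2], c[1].T@[0,0,1])
E
```

```text
t 2.65 q [-0.3534  0.1065  1.8639  0.0001  1.175  -0.4754] p [ 0.5654 -0.101   0.1698] yawx 96.99 tilt z [-0.0036  0.0014 -1.    ] open 1.0 ff 0.0 F [ 0.8818 -0.11   -0.7103] M [-0.0224 -0.0128  0.0045]
[398.6311 246.5507] [ 0.5576 -0.0262  0.3352] [ 0.0367 -0.2973 -0.9541]
```

View pics/w1.png

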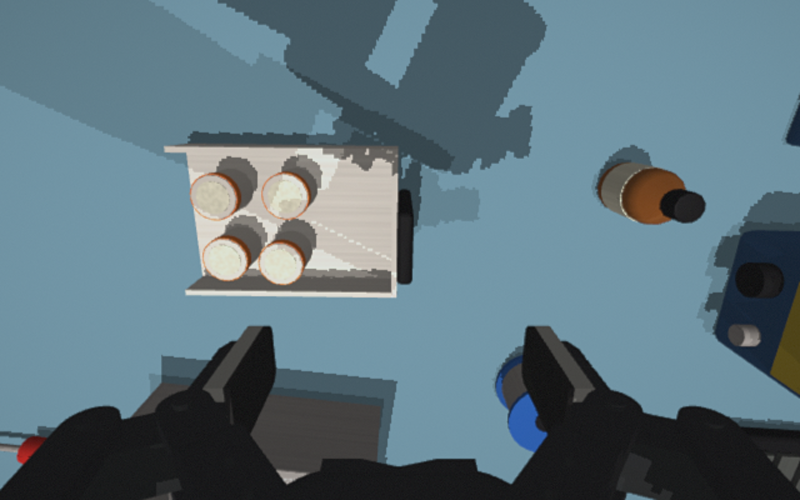

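The wrist view shows the plate at (405,237), running from y=190 to 283 and square to the fingers.

Run:
```python
from h import *
c=cam('wrist'); s=get_state(); r=R.from_quat(s['tcp_rot'])
p=unproj(c,405/1.25,237/1.25,.088); print(p)
# grasp point is 19 mm behind TCP, grasp z=.068 -> TCP z .049
t=np.array([p[0],p[1],.049]); print(r.inv().apply(t-s['eef_pos']))
```

```text
[ 0.57014691 -0.09516821  0.088     ]
[0.00571644 0.00453789 0.12236341]
```

Request:
{"op": "move_arm", "data": {
  "moves": [
    [1,[0.006,0.004,0],[0,0,0]],
    [1,[0,0,0.02],[0,0,0]],
    [1,[0,0,0.02],[0,0,0]],
    [1,[0,0,0.02],[0,0,0]],
    [1,[0,0,0.02],[0,0,0]],
    [1,[0,0,0.02],[0,0,0]],
    [1,[0,0,0.02],[0,0,0]],
    [1,[0,0,0],[0,0,0]],
    [0,[0,0,0],[0,0,0]],
    [0,[0,0,0],[0,0,0]]
  ]
}}

```text
time: 3.53
eef_pos: [0.5714, -0.0953, 0.0533]
tcp_rot: [0.663, 0.749, 0.001, 0.001]
contact_force: [-0.2, -0.7, 0.5]
opening: 0.746
finger_force: 0.0
```

Request:
{"op": "move_arm", "data": {
  "moves": [
    [0,[0,0,0],[0,0,0]],
    [0,[0,0,0],[0,0,0]],
    [0,[0,0,0],[0,0,0]],
    [0,[0,0,0],[0,0,0]],
    [0,[0,0,0],[0,0,0]],
    [0,[0,0,0],[0,0,0]],
    [0,[0,0,0],[0,0,0]],
    [0,[0,0,0],[0,0,0]],
    [0,[0,0,0],[0,0,0]],
    [0,[0,0,0],[0,0,0]]
  ]
}}

```text
time: 4.37
eef_pos: [0.5702, -0.0952, 0.0525]
tcp_rot: [0.663, 0.749, 0.0, 0.0]
contact_force: [-2.0, -0.1, 6.8]
opening: 0.093
finger_force: 79.1
```

```bash
python3 -c "
from h import *
st()"
```

```text
t 4.37 q [-0.3408  0.2582  1.927  -0.0002  0.9556 -0.4629] p [ 0.5702 -0.0952  0.0525] yawx 97.0 tilt z [ 0.0007 -0.0004 -1.    ] open 0.093 ff 79.06994819641113 F [-2.0159 -0.122   6.7931] M [ 0.0983  0.375  -0.0579]
```

Request:
{"op": "move_arm", "data": {
  "moves": [
    [0,[0,0,-0.005],[0,0,0]],
    [0,[0,0,-0.01],[0,0,0]],
    [0,[0,0,-0.015],[0,0,0]],
    [0,[0,0,-0.02],[0,0,0]],
    [0,[0,0,-0.02],[0,0,0]],
    [0,[0,0,-0.02],[0,0,0]],
    [0,[0,0,-0.02],[0,0,0]],
    [0,[0,0,-0.02],[0,0,0]],
    [0,[0,0,-0.015],[0,0,0]],
    [0,[0,0,-0.01],[0,0,0]]
  ]
}}

```text
time: 5.2
eef_pos: [0.5704, -0.0951, 0.2085]
tcp_rot: [0.663, 0.749, 0.001, 0.001]
contact_force: [0.7, -0.1, -2.3]
opening: 0.097
finger_force: 78.2
```

Run:
```python
from h import *
st()
from scipy.optimize import least_squares
D=[eval(l) for l in open('log.txt')]
D.append([[-1.29800191,.287205835,1.578211,0,1.27859199,-.150005],[.27678824,-.61485303,.20990205],[.977737,.20983,-.0000793,-.0012055]])
print([ (np.array(d[0])) for d in D])
def fk(q,P):
    d1,b,a2,a3,e,L,off=P  # shoulder height, radial offset, upper arm, forearm, forearm perpendicular offset, wrist->tcp, lateral
    q1,q2,q3,q4,q5,q6=q
    Ry=lambda a:R.from_rotvec([0,a,0])
    p=np.array([b,off,d1]); r=Ry(q2); p=p+r.apply([0,0,a2]); r=r*Ry(q3); p=p+r.apply([e,0,a3])
    r=r*R.from_rotvec([0,0,q4])*Ry(q5); p=p+r.apply([0,0,L]); r=r*R.from_rotvec([0,0,q6])*R.from_rotvec([0,0,np.pi/2])
    z=R.from_rotvec([0,0,q1]); return z.apply(p),z*r
def res(P): return np.concatenate([fk(d[0],P)[0]-d[1] for d in D])
o=least_squares(lambda P:np.r_[res(P),1e-3*(P-[.2,0,.5,.4,0,.25,.1])],[.2,0,.5,.4,0,.25,.1]);print(o.x,abs(res(o.x)).max())
for d in D:print((fk(d[0],o.x)[1].inv()*R.from_quat(d[2])).as_rotvec())
```

```text
t 5.2 q [-0.3408  0.0753  1.824   0.0004  1.2392 -0.4628] p [ 0.5704 -0.0951  0.2085] yawx 96.99 tilt z [ 0.003  -0.0007 -1.    ] open 0.097 ff 78.20206046104431 F [ 0.6692 -0.1222 -2.2742] M [ 0.0337 -0.2445 -0.0058]
[array([-0.3534,  0.1065,  1.8639,  0.0001,  1.175 , -0.4754]), array([-0.3408,  0.2582,  1.927 , -0.0002,  0.9556, -0.4629]), array([-0.3408,  0.0753,  1.824 ,  0.0004,  1.2392, -0.4628]), array([-1.298 ,  0.2872,  1.5782,  0.    ,  1.2786, -0.15  ])]
[0.2382 0.     0.443  0.5725 0.0206 0.2672 0.1009] 7.265817619894754e-06
[ 0.  0. -0.]
[0. 0. 0.]
[-0.  0.  0.]
[ 0. -0. -0.]
```

```bash
cat > k.py <<'E'
from h import *
from scipy.optimize import least_squares
def fk(q,P):
    d1,b,a2,a3,e,L,off=P; q1,q2,q3,q4,q5,q6=q
    Ry=lambda a:R.from_rotvec([0,a,0])
    p=np.array([b,off,d1]); r=Ry(q2); p=p+r.apply([0,0,a2]); r=r*Ry(q3); p=p+r.apply([e,0,a3])
    r=r*R.from_rotvec([0,0,q4])*Ry(q5); p=p+r.apply([0,0,L]); r=r*R.from_rotvec([0,0,q6])*R.from_rotvec([0,0,np.pi/2])
    z=R.from_rotvec([0,0,q1]); return z.apply(p),z*r
lo=np.array([-2.77,-.9,.21,-1.53,.24,-2.84]);hi=np.array([2.77,2.22,2.48,4.67,2.81,2.84])
def ik(p,r,q0,P):
    def f(q):
        a,b=fk(q,P); return np.r_[a-p,.2*(r.inv()*b).as_rotvec()]
    o=least_squares(f,np.clip(q0,lo+.01,hi-.01),bounds=(lo,hi)); return o.x,np.linalg.norm(o.fun)
def params(L):
    return [L-.029,0,.443,.5725,.0206,L,.1009]
def pose(M,th,psi):
    # M = mouth point (underside middle), th tilt, psi yaw of scoop x ; returns TCP pose
    S=R.from_rotvec([0,0,psi])*R.from_rotvec([0,-th,0]) # scoop frame
    T=S*R.from_matrix(np.array([[0,1,0],[1,0,0],[0,0,-1]]).T) # tool x=scoop y, tool y=scoop x, z=-z
    grip=np.array(M)+S.apply([.165,0,.068]); return grip+T.apply([0,0,.019]),T
E
python3 - <<'E'
from k import *
q0=np.array([-.34,.075,1.824,0,1.239,-.463])
for L in(.2,.267,.3):
  for psi in(-60,-35,-10,7,30,60):
    for M in([.48,-.382,.12],):
      q=q0;out=[]
      for th in(0,20,40,50,60,70):
        p,T=pose(M,np.radians(th),np.radians(psi)); q,e=ik(p,T,q,params(L)); out.append((round(e*1000,1),q.round(2).tolist()) if th in(0,60,70) else round(e*1000,1))
      print(L,psi,out)
E
```

```text
0.2 -60 [(np.float64(0.0), [-0.88, 0.52, 1.34, 0.0, 1.28, 0.16]), np.float64(0.0), np.float64(0.0), np.float64(0.0), (np.float64(0.0), [-0.78, -0.1, 2.04, -0.94, 0.29, 1.05]), (np.float64(8.0), [-0.75, -0.18, 2.14, -1.53, 0.27, 1.64])]
0.2 -35 [(np.float64(0.0), [-0.79, 0.54, 1.32, 0.0, 1.28, -0.18]), np.float64(0.0), np.float64(0.0), np.float64(0.0), (np.float64(0.0), [-0.9, -0.13, 2.07, 0.96, 0.31, -1.09]), (np.float64(0.0), [-0.93, -0.21, 2.19, 1.69, 0.3, -1.81])]
0.2 -10 [(np.float64(0.0), [-0.7, 0.51, 1.36, 0.0, 1.27, -0.53]), np.float64(0.0), np.float64(0.0), np.float64(0.0), (np.float64(0.0), [-1.0, -0.08, 2.02, 1.19, 0.76, -1.56]), (np.float64(0.0), [-1.07, -0.14, 2.12, 1.47, 0.83, -1.82])]
0.2 7 [(np.float64(0.0), [-0.65, 0.46, 1.44, 0.0, 1.25, -0.77]), np.float64(0.0), np.float64(0.0), np.float64(0.0), (np.float64(0.0), [-1.04, -0.02, 1.96, 1.16, 1.05, -1.72]), (np.float64(0.0), [-1.13, -0.04, 2.04, 1.36, 1.15, -1.89])]
0.2 30 [(np.float64(0.0), [-0.59, 0.35, 1.57, 0.0, 1.22, -1.12]), np.float64(0.0), np.float64(0.0), np.float64(0.0), (np.float64(0.0), [-1.06, 0.1, 1.84, 1.
[... 2444 characters left out ...]
3 7 [(np.float64(0.0), [-0.65, 0.46, 1.44, 0.0, 1.25, -0.77]), np.float64(0.0), np.float64(0.0), np.float64(0.0), (np.float64(0.0), [-1.21, -0.06, 2.1, 1.17, 1.15, -1.89]), (np.float64(0.0), [-1.32, -0.05, 2.17, 1.33, 1.28, -2.07])]
0.3 30 [(np.float64(0.0), [-0.59, 0.35, 1.57, 0.0, 1.22, -1.12]), np.float64(0.0), np.float64(0.0), np.float64(0.0), (np.float64(0.0), [-1.22, 0.13, 1.9, 1.03, 1.48, -2.05]), (np.float64(0.0), [-1.31, 0.19, 1.92, 1.14, 1.6, -2.16])]
0.3 60 [(np.float64(0.0), [-0.57, 0.18, 1.78, 0.0, 1.18, -1.61]), np.float64(0.0), np.float64(0.0), np.float64(0.0), (np.float64(0.0), [-1.15, 0.36, 1.62, 0.82, 1.84, -2.26]), (np.float64(0.0), [-1.21, 0.46, 1.57, 0.91, 1.96, -2.29])]
```

Request:
{"op": "move_arm", "data": {
  "moves": [
    [0,[-0.01,0.004,0.004],[0,0,0]],
    [0,[-0.02,0.004,0.004],[0,0,0]],
    [0,[-0.03,0.004,0.004],[0,0,0]],
    [0,[-0.036,0.004,0.004],[0,0,0]],
    [0,[-0.036,0.004,0.004],[0,0,0]],
    [0,[-0.036,0.004,0.004],[0,0,0]],
    [0,[-0.036,0.004,0.004],[0,0,0]],
    [0,[-0.03,0.004,0.004],[0,0,0]],
    [0,[-0.025,0.004,0.004],[0,0,0]],
    [0,[-0.015,0.004,0.004],[0,0,0]]
  ]
}}

```text
time: 6.03
eef_pos: [0.6418, -0.3658, 0.1628]
tcp_rot: [0.664, 0.748, -0.001, -0.001]
contact_force: [0.3, -0.7, -2.4]
opening: 0.095
finger_force: 78.2
```

Run:
```python
from h import *
s,r=st(); print('mouth',s['eef_pos']+r.apply([0,-.165,.049]))
snap('top','pics/t2.png',(300,160,470,280),4)
c=cam('top');print((proj(c,s['eef_pos']+r.apply([0,-.165,.049]))-[300,160])*4)
```

```text
t 6.03 q [-0.6547  0.4621  1.4383 -0.0009  1.2437 -0.7738] p [ 0.6418 -0.3658  0.1628] yawx 96.84 tilt z [-0.0025  0.0008 -1.    ] open 0.095 ff 78.22890400886536 F [ 0.2978 -0.684  -2.3756] M [-0.0024 -0.1893  0.0125]
mouth [ 0.4779 -0.3854  0.1142]
[447.0052 181.5623]
```

View pics/t2.png

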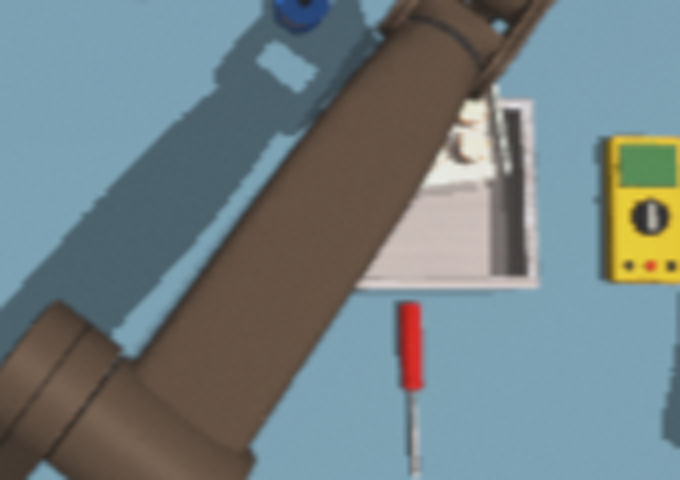

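The crop shows the mouth edge, near (447,187), over the upper middle of the pan and close to the predicted (447,182). I'll tip about the mouth edge now.

Request:
{"op": "move_arm", "data": {
  "moves": [
    [0,[0,-0.0057,-0.0162],[-0.1,0,0]],
    [0,[0,-0.0057,-0.0162],[-0.1,0,0]],
    [0,[0,-0.0057,-0.0162],[-0.1,0,0]],
    [0,[0,-0.0057,-0.0162],[-0.1,0,0]],
    [0,[0,-0.0057,-0.0162],[-0.1,0,0]],
    [0,[0,-0.0057,-0.0162],[-0.1,0,0]],
    [0,[0,-0.0057,-0.0162],[-0.1,0,0]],
    [0,[0,-0.0057,-0.0162],[-0.1,0,0]],
    [0,[0,-0.0057,-0.0162],[-0.1,0,0]],
    [0,[0,-0.0057,-0.0162],[-0.1,0,0]]
  ]
}}

```text
time: 6.92
eef_pos: [0.5256, -0.3768, 0.2821]
tcp_rot: [0.581, 0.657, 0.36, 0.319]
contact_force: [0.1, -0.3, -2.1]
opening: 0.09
finger_force: 78.8
```

Run:
```python
from h import *
s,r=st(); print('mouth',s['eef_pos']+r.apply([0,-.165,.049]))
```

```text
t 6.92 q [-1.1337 -0.044   2.0421  1.1277  1.0905 -1.7966] p [ 0.5256 -0.3768  0.2821] yawx 96.93 tilt z [ 0.8372  0.101  -0.5375] open 0.09 ff 78.80789279937744 F [ 0.1206 -0.3251 -2.0885] M [-0.0498  0.7156 -0.0128]
mouth [ 0.4786 -0.3827  0.1166]
```

Request:
{"op": "move_arm", "data": {
  "moves": [
    [0,[0,-0.0057,-0.0162],[-0.1,0,0]],
    [0,[0,-0.0057,-0.0162],[-0.1,0,0]],
    [0,[0,0,0],[0,0,0]],
    [0,[0,0,0],[0,0,0]],
    [0,[0,0,0],[0,0,0]],
    [0,[0,0,0],[0,0,0]],
    [0,[0,0,0],[0,0,0]],
    [0,[0,0,0],[0,0,0]],
    [0,[0,0,0],[0,0,0]],
    [0,[0,0,0],[0,0,0]]
  ]
}}

```text
time: 7.75
eef_pos: [0.4938, -0.3802, 0.289]
tcp_rot: [0.547, 0.619, 0.423, 0.374]
contact_force: [0.0, 0.6, -2.0]
opening: 0.094
finger_force: 78.9
```

Run:
```python
from h import *
s,r=st(); print('mouth',s['eef_pos']+r.apply([0,-.165,.049]))
w=read_camera('wrist')[:,:,::-1]; t=cv2.resize(read_camera('scene')[100:280,150:400,::-1],None,fx=2.22,fy=2.22)
w=cv2.resize(w,None,fx=.5,fy=.5)
im=np.zeros((600,555,3),np.uint8); im[:t.shape[0],:t.shape[1]]=t[:, :555]; im[400:600,:320]=w; cv2.imwrite('pics/p3.png',im)
```

```text
t 7.75 q [-1.2462 -0.0518  2.1298  1.3281  1.2245 -1.998 ] p [ 0.4938 -0.3802  0.289 ] yawx 97.05 tilt z [ 0.925   0.1141 -0.3625] open 0.094 ff 78.88064503669739 F [ 0.0466  0.5911 -2.0006] M [-0.0753  0.76   -0.0003]
mouth [ 0.4798 -0.382   0.1175]
```

View pics/p3.png

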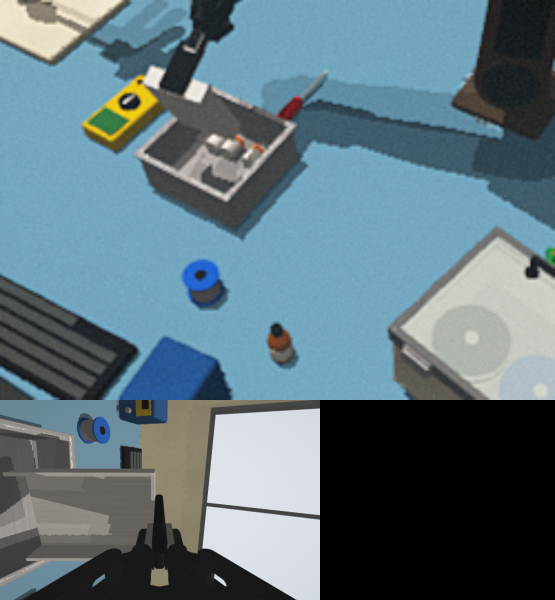

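The scene crop shows canisters lying in the pan around (215-260,145-155). The wrist view shows an empty scoop floor, and the measured 2.0 N matches the empty scoop's weight. I'll bring it back level and return it.

Request:
{"op": "move_arm", "data": {
  "moves": [
    [0,[0,0.0047,0.0201],[0.12,0,0]],
    [0,[0,0.0047,0.0201],[0.12,0,0]],
    [0,[0,0.0047,0.0201],[0.12,0,0]],
    [0,[0,0.0047,0.0201],[0.12,0,0]],
    [0,[0,0.0047,0.0201],[0.12,0,0]],
    [0,[0,0.0047,0.0201],[0.12,0,0]],
    [0,[0,0.0047,0.0201],[0.12,0,0]],
    [0,[0,0.0047,0.0201],[0.12,0,0]],
    [0,[0,0.0047,0.0201],[0.12,0,0]],
    [0,[0,0.0047,0.0201],[0.12,0,0]]
  ]
}}

```text
time: 8.68
eef_pos: [0.645, -0.3617, 0.1674]
tcp_rot: [0.663, 0.749, -0.002, -0.0]
contact_force: [0.7, -0.7, -1.2]
opening: 0.093
finger_force: 78.7
```

Request:
{"op": "move_arm", "data": {
  "moves": [
    [0,[0,0,0],[0,0,0]],
    [0,[0.015,-0.004,-0.004],[0,0,0]],
    [0,[0.03,-0.004,-0.004],[0,0,0]],
    [0,[0.036,-0.004,-0.004],[0,0,0]],
    [0,[0.036,-0.004,-0.004],[0,0,0]],
    [0,[0.036,-0.004,-0.004],[0,0,0]],
    [0,[0.036,-0.004,-0.004],[0,0,0]],
    [0,[0.036,-0.004,-0.004],[0,0,0]],
    [0,[0.03,-0.004,-0.004],[0,0,0]],
    [0,[0.02,-0.004,-0.004],[0,0,0]]
  ]
}}

```text
time: 9.52
eef_pos: [0.573, -0.0904, 0.203]
tcp_rot: [0.662, 0.749, 0.002, -0.0]
contact_force: [0.8, -0.3, -1.3]
opening: 0.091
finger_force: 78.8
```

Run:
```python
from h import *
s,r=st(); print('shift to start', r.inv().apply([.5702-s['eef_pos'][0],-.0952-s['eef_pos'][1],.0525-s['eef_pos'][2]]))
print('turn to start',(r.inv()*R.from_matrix(R.from_euler('z',97,degrees=True).as_matrix()@np.diag([1,-1,-1]))).as_rotvec())
snap('top','pics/t4.png',(300,160,450,280),4.5)
```

```text
t 9.52 q [-0.3327  0.0852  1.8237  0.0034  1.2322 -0.4567] p [ 0.573  -0.0904  0.203 ] yawx 97.04 tilt z [ 0.0015  0.0028 -1.    ] open 0.091 ff 78.7653923034668 F [ 0.8083 -0.3437 -1.2868] M [ 0.0247 -0.0761  0.0026]
shift to start [-0.0049 -0.0036  0.1505]
turn to start [ 0.0018 -0.0026  0.0007]
```

View pics/t4.png

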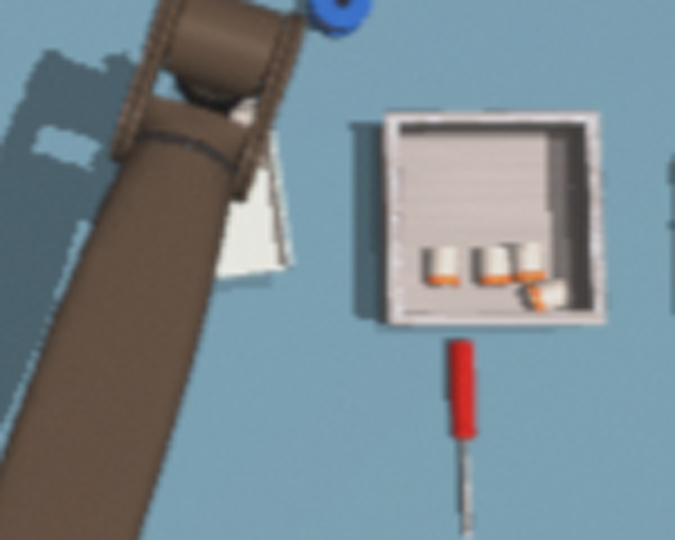

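All four canisters are lying in the pan, at about (443,266), (493,265), (529,262) and (548,296). I'll set the scoop down where it started.

Request:
{"op": "move_arm", "data": {
  "moves": [
    [0,[-0.005,-0.004,0.02],[0,0,0]],
    [0,[0,0,0.025],[0,0,0]],
    [0,[0,0,0.025],[0,0,0]],
    [0,[0,0,0.025],[0,0,0]],
    [0,[0,0,0.02],[0,0,0]],
    [0,[0,0,0.015],[0,0,0]],
    [0,[0,0,0.01],[0,0,0]],
    [0,[0,0,0.005],[0,0,0]],
    [0,[0,0,0.003],[0,0,0]],
    [0,[0,0,0],[0,0,0]]
  ]
}}

```text
time: 10.4
eef_pos: [0.571, -0.0991, 0.0547]
tcp_rot: [0.663, 0.749, 0.0, 0.0]
contact_force: [-0.9, -0.9, -1.4]
opening: 0.094
finger_force: 78.7
```

```bash
python3 -c "
from h import *
st()"
```

```text
t 10.4 q [-0.3471  0.2577  1.9228  0.0005  0.9605 -0.469 ] p [ 0.571  -0.0991  0.0547] yawx 96.97 tilt z [ 0.0008  0.0002 -1.    ] open 0.094 ff 78.71993064880371 F [-0.9237 -0.9193 -1.3768] M [-0.0253 -0.0775 -0.0189]
```

Request:
{"op": "move_arm", "data": {
  "moves": [
    [0,[0,0,0.0015],[0,0,0]],
    [0,[0,0,0.0015],[0,0,0]],
    [0,[0,0,0],[0,0,0]],
    [0.5,[0,0,0],[0,0,0]],
    [0.5,[0,0,0],[0,0,0]],
    [0.5,[0,0,0],[0,0,0]],
    [0.5,[0,0,0],[0,0,0]],
    [0.5,[0,0,0],[0,0,0]],
    [0.5,[0,0,-0.01],[0,0,0]],
    [0.5,[0,0,-0.02],[0,0,0]]
  ]
}}

```text
time: 11.23
eef_pos: [0.5685, -0.0982, 0.0792]
tcp_rot: [0.663, 0.749, -0.001, -0.003]
contact_force: [-0.1, 0.2, 0.5]
opening: 0.502
finger_force: 0.0
```

Request:
{"op": "move_arm", "data": {
  "moves": [
    [0.5,[0,0,-0.03],[0,0,0]],
    [0.5,[0,0,-0.04],[0,0,0]],
    [0.5,[0,0,-0.04],[0,0,0]],
    [0.5,[0,0,-0.04],[0,0,0]],
    [0.5,[0,0,-0.04],[0,0,0]],
    [0.5,[0,0,-0.04],[0,0,0]],
    [0.5,[0,0,0],[0,0,0]],
    [0.5,[0,0,0],[0,0,0]],
    [0.5,[0,0,0],[0,0,0]],
    [0.5,[0,0,0],[0,0,0]]
  ]
}}

```text
time: 12.07
eef_pos: [0.5698, -0.0986, 0.3094]
tcp_rot: [0.663, 0.749, -0.001, -0.002]
contact_force: [0.7, 0.8, -0.6]
opening: 0.498
finger_force: 0.0
```

Run:
```python
from k import *
s,r=st()
T=R.from_matrix(R.from_euler('z',90-11.5,degrees=True).as_matrix()@np.diag([1,-1,-1]))
print('turn',(r.inv()*T).as_rotvec()); print('shift',r.inv().apply(np.array([.4935,.292,.32])-s['eef_pos']))
for z in(.31,.28,.181,.21): print(ik(np.array([.4935,.292,z]),T,s['qpos'],params(.267)))
```

```text
t 12.07 q [-0.3468  0.016   1.7023 -0.      1.4266 -0.4687] p [ 0.5698 -0.0986  0.3094] yawx 96.99 tilt z [-0.0032  0.0011 -1.    ] open 0.498 ff 0.0 F [ 0.6782  0.8418 -0.5636] M [ 0.025 -0.002  0.025]
turn [-0.0032 -0.001   0.3227]
shift [ 0.397  -0.0283 -0.0099]
(array([0.3574, 0.0025, 1.7149, 0.    , 1.4242, 0.5581]), np.float64(1.2078736391103441e-08))
(array([0.3574, 0.0169, 1.7539, 0.    , 1.3708, 0.5581]), np.float64(1.5660704809021998e-08))
(array([ 0.3574,  0.0911,  1.8591, -0.    ,  1.1914,  0.5581]), np.float64(2.3693580403056355e-13))
(array([ 0.3574,  0.065 ,  1.8321, -0.    ,  1.2444,  0.5581]), np.float64(6.381605929168654e-15))
```

Request:
{"op": "move_arm", "data": {
  "moves": [
    [0.6,[0.039,-0.0028,0],[0,0,0]],
    [0.6,[0.04,-0.0028,0],[0,0,0]],
    [0.6,[0.04,-0.0028,0],[0,0,0]],
    [0.6,[0.04,-0.0028,0],[0,0,0]],
    [0.6,[0.04,-0.0028,0],[0,0,0]],
    [0.6,[0.04,-0.0028,0],[0,0,0]],
    [0.6,[0.04,-0.0028,0],[0,0,0]],
    [0.6,[0.04,-0.0028,0],[0,0,0]],
    [0.6,[0.04,-0.0028,0],[0,0,0]],
    [0.6,[0.038,-0.0028,0],[0,0,0]]
  ]
}}

```text
time: 12.9
eef_pos: [0.4929, 0.2934, 0.3089]
tcp_rot: [0.663, 0.749, -0.002, -0.001]
contact_force: [1.4, 0.3, 0.6]
opening: 0.599
finger_force: 0.0
```

Request:
{"op": "move_arm", "data": {
  "moves": [
    [0.6,[0,0,0],[0,0,0.11]],
    [0.6,[0,0,0],[0,0,0.11]],
    [0.6,[0,0,0],[0,0,0.1]],
    [0.6,[0,0,0],[0,0,0]],
    [0.6,[0,0,0],[0,0,0]],
    [0.6,[0,0,0],[0,0,0]],
    [0.6,[0,0,0],[0,0,0]],
    [0.6,[0,0,0],[0,0,0]],
    [0.6,[0,0,0],[0,0,0]],
    [0.6,[0,0,0],[0,0,0]]
  ]
}}

```text
time: 13.73
eef_pos: [0.4947, 0.2916, 0.3114]
tcp_rot: [0.773, 0.634, 0.0, 0.0]
contact_force: [0.6, -0.4, -0.3]
opening: 0.598
finger_force: 0.0
```

Run:
```python
from h import *
st(); snap('wrist','pics/w5.png',None,1.25); c=cam('wrist')
print(proj(c,[.4935,.292,.2])*1.25)
```

```text
t 13.73 q [0.356  0.0037 1.7112 0.     1.4265 0.5538] p [0.4947 0.2916 0.3114] yawx 78.66 tilt z [ 0.0001  0.0001 -1.    ] open 0.598 ff 0.0 F [ 0.6232 -0.424  -0.3496] M [-0.0018 -0.0569 -0.0221]
[395.2901 233.8602]
```

View pics/w5.png

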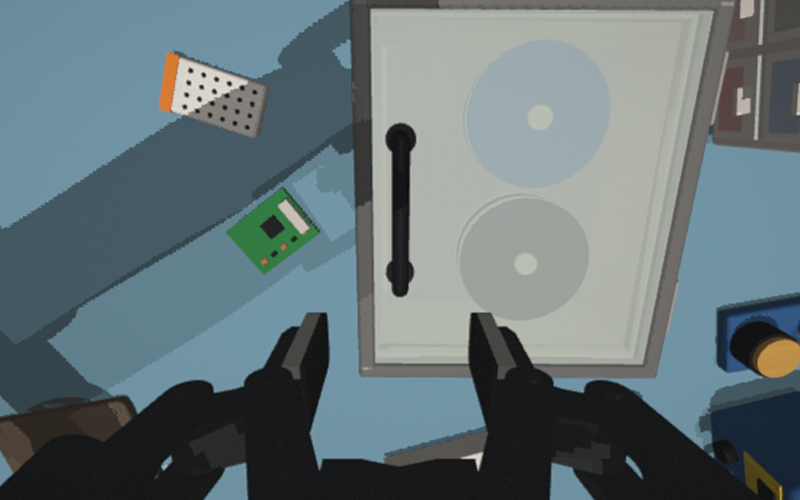

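The wrist view shows the bar upright in the picture, from (401,130) to (400,294), square to the fingers.

Run:
```python
from h import *
c=cam('wrist'); s=get_state(); r=R.from_quat(s['tcp_rot'])
a=unproj(c,401/1.25,130/1.25,.2);b=unproj(c,400/1.25,294/1.25,.2);m=(a+b)/2
print(a,b,np.linalg.norm(a-b),m,r.inv().apply(m-s['eef_pos']))
print('yaw',np.degrees(np.arctan2(*(a-b)[1::-1])))
```

```text
[0.51024908 0.35693078 0.2       ] [0.48808985 0.24860626 0.2       ] 0.110567770898614 [0.49916947 0.30276852 0.2       ] [0.01183724 0.00219182 0.11139438]
yaw 78.43888080398578
```

Request:
{"op": "move_arm", "data": {
  "moves": [
    [0.6,[0.01,0.0025,0.01],[0,0,0]],
    [0.6,[0,0,0.02],[0,0,0]],
    [0.6,[0,0,0.02],[0,0,0]],
    [0.6,[0,0,0.02],[0,0,0]],
    [0.6,[0,0,0.02],[0,0,0]],
    [0.6,[0,0,0.02],[0,0,0]],
    [0.6,[0,0,0.012],[0,0,0]],
    [0.6,[0,0,0.006],[0,0,0]],
    [0.6,[0,0,0],[0,0,0]],
    [0,[0,0,0],[0,0,0]]
  ],
  "grip_force": 80
}}

```text
time: 14.62
eef_pos: [0.4994, 0.3013, 0.1838]
tcp_rot: [0.774, 0.634, 0.0, 0.0]
contact_force: [-0.2, -0.3, 0.5]
opening: 0.47
finger_force: 0.0
```

Request:
{"op": "move_arm", "data": {
  "moves": [
    [0,[0,0,0],[0,0,0]],
    [0,[0,0,0],[0,0,0]],
    [0,[0,0,0],[0,0,0]],
    [0,[0,0,0],[0,0,0]],
    [0,[0,0,0],[0,0,0]],
    [0,[0,0,0],[0,0,0]],
    [0,[0,0,0],[0,0,0]],
    [0,[0,0,0],[0,0,0]],
    [0,[0,0,0],[0,0,0]],
    [0,[0,0,0],[0,0,0]]
  ]
}}

```text
time: 15.45
eef_pos: [0.499, 0.301, 0.1833]
tcp_rot: [0.774, 0.634, -0.0, -0.0]
contact_force: [-0.8, 0.5, -0.5]
opening: -0.002
finger_force: 0.0
```

```bash
python3 -c "
from h import *
st(); snap('scene','pics/s6.png',(230,60,460,260),3)"
```

```text
t 15.45 q [0.3687 0.1097 1.8347 0.     1.1974 0.5668] p [0.499  0.301  0.1833] yawx 78.65 tilt z [-0.0001 -0.     -1.    ] open -0.002 ff 0.0 F [-0.8226  0.4523 -0.4918] M [0.0208 0.0012 0.0249]
```

View pics/s6.png

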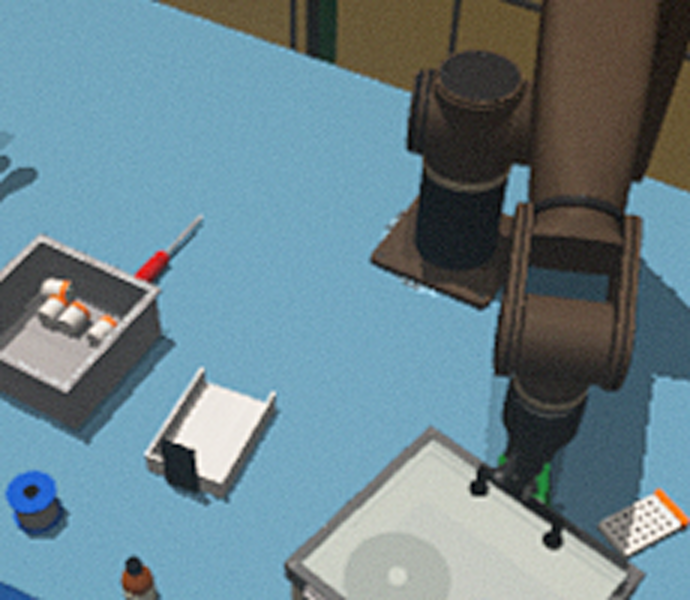

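The crop shows the scoop flat and empty on the bench, plate at (182,465), posts at (480,487) and (553,540). But the fingers shut on nothing. I'll triangulate the bar's height from the pixels of several cameras.

Run:
```python
from h import *
from scipy.optimize import least_squares
ct=cam('top');cs=cam('scene')
# wrist camera at the time of w5
p=camera_params('wrist');T=np.eye(4);T[:3,:3]=R.from_quat([.7735,.6338,0,0]).as_matrix();T[:3,3]=[.4947,.2916,.3114]
M=np.linalg.inv(T@np.array(p['tool_from_camera']));K=np.array([[p['fx'],0,p['cx']],[0,p['fy'],p['cy']],[0,0,1.]]);cw=(K,M[:3,:3],M[:3,3])
obs={'L':[(ct,(215+95/3.4,138+208/3.4)),(cs,(414.3,240)),(cw,(401/1.25,130/1.25))],'R':[(ct,(215+174/3.4,138+222/3.4)),(cs,(390,222.3)),(cw,(400/1.25,290/1.25))]}
for k,o in obs.items():
    for sel in([0,1],[0,2],[1,2],[0,1,2]):
        f=lambda X:np.concatenate([proj(o[i][0],X)-o[i][1] for i in sel]); r=least_squares(f,[.5,.3,.2]); print(k,sel,r.x,np.abs(r.fun).max())
s=get_state();print('now TCP in scene s6 crop',(proj(cs,s['eef_pos'])-[230,60])*3, 'bar mid@.2',(proj(cs,[.496,.297,.2])-[230,60])*3)
im=read_camera('wrist')[:,:,::-1];cv2.imwrite('pics/w7.png',cv2.resize(im,None,fx=1.25,fy=1.25))
```

```text
L [0, 1] [0.50721389 0.35159125 0.15859865] 0.40333035511582693
L [0, 2] [0.51032369 0.35483693 0.13576461] 0.07869527746203175
L [1, 2] [0.51030341 0.35558864 0.16432354] 0.7542645740085732
L [0, 1, 2] [0.51010053 0.3552524  0.16077149] 1.3452117470374958
R [0, 1] [0.48696715 0.25291278 0.16047965] 0.9570066825563686
R [0, 2] [0.48737332 0.24486164 0.18379115] 0.2962456378267575
R [1, 2] [0.48731283 0.24319356 0.17658492] 3.917459181868054
R [0, 1, 2] [0.48747911 0.24401414 0.17843957] 4.094207661573705
now TCP in scene s6 crop [515.65653536 501.88035425] bar mid@.2 [515.73980963 489.70980881]
```

View pics/w7.png

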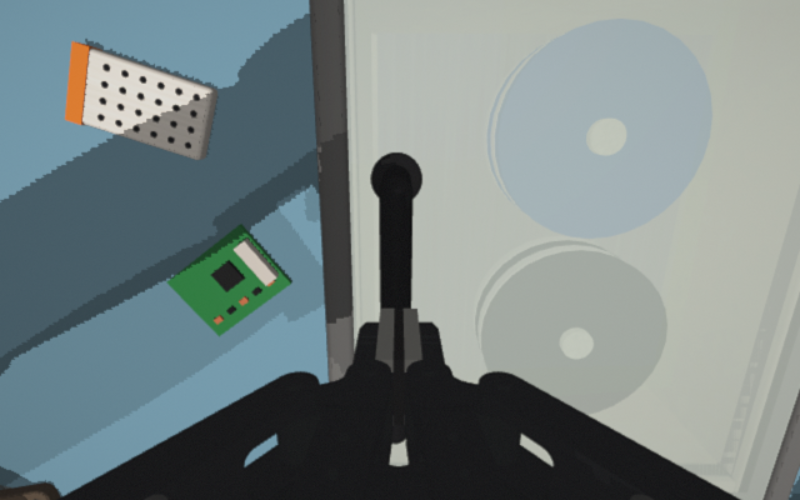

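The view shows the shut fingers right above the bar, which runs under them at x≈397, so the bar is lower than I assumed. The far knob is at (397,178). I'll triangulate it against the earlier view, where it was at (401,137), and use the bar's apparent width.

Run:
```python
from h import *
from scipy.optimize import least_squares
s=get_state();p=camera_params('wrist');K=np.array([[p['fx'],0,p['cx']],[0,p['fy'],p['cy']],[0,0,1.]])
def W(q,x):
    T=np.eye(4);T[:3,:3]=R.from_quat(q).as_matrix();T[:3,3]=x;M=np.linalg.inv(T@np.array(p['tool_from_camera']));return(K,M[:3,:3],M[:3,3])
c1=W([.7735,.6338,0,0],[.4947,.2916,.3114]);c2=W(s['tcp_rot'],s['eef_pos'])
for n,a,b in[('knob',(401,137),(397,178)),('barfar',(401,125),(397,154)),('lid front inner',(372,10),(347,5)),('hub2',(526,264),(576,343)),('hub1',(540,117),(606,137))]:
    f=lambda X:np.r_[proj(c1,X)-np.array(a)/1.25,proj(c2,X)-np.array(b)/1.25];r=least_squares(f,[.5,.3,.15]);print(n,r.x,abs(r.fun).max())
print('bar depth by width',K[0,0]*.012/(18.5/1.25),K[0,0]*.012/(32/1.25))
for z in(.15,.165,.18,.2):print(z,(c1[1]@[.5,.3,z]+c1[2])[2],(c2[1]@[.503,.34,z]+c2[2])[2])
```

```text
knob [0.50930205 0.35155741 0.1733746 ] 0.09119324507042847
barfar [0.51077129 0.35879927 0.14813082] 0.24296787371974915
lid front inner [ 0.48921324  0.50851505 -0.20541075] 6.485644471924047
hub2 [0.6019727  0.21104714 0.09633768] 0.18116831025292868
hub1 [0.62738292 0.34084697 0.09856085] 0.16537015317912562
bar depth by width 0.276555825627317 0.15988383669079265
0.15 0.3302253751656864 0.19909804681349713
0.165 0.31591421872173603 0.18478690394158848
0.18 0.3016030622777857 0.17047576106967982
0.2 0.2825215203525186 0.1513942372404683
```

Request:
{"op": "move_arm", "data": {
  "moves": [
    [0.6,[0,0,0],[0,0,0]],
    [0.6,[0,0,0],[0,0,0]],
    [0.6,[0,0,0],[0,0,0]],
    [0.6,[0,0,0],[0,0,0]],
    [0.6,[0,0,0],[0,0,0]],
    [0.6,[0,0,0.01],[0,0,0]],
    [0.6,[0,0,0.01],[0,0,0]],
    [0.6,[0,0,0.007],[0,0,0]],
    [0.6,[0,0,0.004],[0,0,0]],
    [0.6,[0,0,0],[0,0,0]]
  ]
}}

```text
time: 16.38
eef_pos: [0.4979, 0.3006, 0.15]
tcp_rot: [0.774, 0.634, -0.002, -0.001]
contact_force: [-0.1, 0.6, 0.2]
opening: 0.601
finger_force: 0.0
```

Request:
{"op": "move_arm", "data": {
  "moves": [
    [0,[0,0,0],[0,0,0]],
    [0,[0,0,0],[0,0,0]],
    [0,[0,0,0],[0,0,0]],
    [0,[0,0,0],[0,0,0]],
    [0,[0,0,0],[0,0,0]],
    [0,[0,0,0],[0,0,0]],
    [0,[0,0,0],[0,0,0]],
    [0,[0,0,0],[0,0,0]],
    [0,[0,0,0],[0,0,0]],
    [0,[0,0,0],[0,0,0]]
  ]
}}

```text
time: 17.22
eef_pos: [0.4978, 0.3015, 0.153]
tcp_rot: [0.774, 0.634, -0.001, -0.001]
contact_force: [-4.7, 0.6, 3.2]
opening: 0.113
finger_force: 77.9
```

```bash
python3 -c "
from h import *
st()"
```

```text
t 17.22 q [0.3695 0.1395 1.8599 0.0018 1.1448 0.5669] p [0.4978 0.3015 0.153 ] yawx 78.65 tilt z [-0.003   0.0006 -1.    ] open 0.113 ff 77.88738369941711 F [-4.7154  0.6246  3.2494] M [ 0.0613  0.8833 -0.037 ]
```

Request:
{"op": "move_arm", "data": {
  "moves": [
    [0,[0,0.0002,-0.001],[0,0,0]],
    [0,[0,0.0002,-0.001],[0,0,0]],
    [0,[0,0.0002,-0.001],[0,0,0]],
    [0,[0,0.0002,-0.001],[0,0,0]],
    [0,[0,0.0002,-0.001],[0,0,0]],
    [0,[0,0.0002,-0.001],[0,0,0]],
    [0,[0,0.0002,-0.001],[0,0,0]],
    [0,[0,0.0002,-0.001],[0,0,0]],
    [0,[0,0.0002,-0.001],[0,0,0]],
    [0,[0,0.0002,-0.001],[0,0,0]]
  ]
}}

```text
time: 18.05
eef_pos: [0.4987, 0.3012, 0.1581]
tcp_rot: [0.774, 0.634, -0.002, -0.002]
contact_force: [1.1, 5.4, -12.4]
opening: 0.111
finger_force: 77.7
```

```bash
python3 -c "
from h import *
st()"
```

```text
t 18.05 q [0.3678 0.1368 1.853  0.0034 1.1568 0.5649] p [0.4987 0.3012 0.1581] yawx 78.63 tilt z [-0.0059  0.0011 -1.    ] open 0.111 ff 77.72404074668884 F [  1.0937   5.4371 -12.4147] M [ 0.8583  0.2314 -0.0291]
```

Request:
{"op": "move_arm", "data": {
  "moves": [
    [0,[0,0.0002,-0.0008],[0,0,0]],
    [0,[0,0.0002,-0.0008],[0,0,0]],
    [0,[0,0.0002,-0.0008],[0,0,0]],
    [0,[0,0.0002,-0.0008],[0,0,0]],
    [0,[0,0.0002,-0.0008],[0,0,0]],
    [0,[0,0.0002,-0.0008],[0,0,0]],
    [0,[0,0.0002,-0.0008],[0,0,0]],
    [0,[0,0.0002,-0.0008],[0,0,0]],
    [0,[0,0.0002,-0.0008],[0,0,0]],
    [0,[0,0.0002,-0.0008],[0,0,0]]
  ]
}}

```text
time: 18.88
eef_pos: [0.5017, 0.3007, 0.1693]
tcp_rot: [0.774, 0.634, -0.001, -0.001]
contact_force: [-3.2, 4.7, -6.0]
opening: 0.115
finger_force: 78.4
```

```bash
python3 -c "
from h import *
st()"
```

```text
t 18.88 q [0.3656 0.1293 1.8397 0.0022 1.1754 0.5631] p [0.5017 0.3007 0.1693] yawx 78.63 tilt z [-0.0033  0.0009 -1.    ] open 0.115 ff 78.36596488952637 F [-3.1846  4.6816 -5.985 ] M [ 0.6414  0.9053 -0.1149]
```

Request:
{"op": "move_arm", "data": {
  "moves": [
    [0,[0,0.0003,-0.0012],[0,0,0]],
    [0,[0,0.0003,-0.0012],[0,0,0]],
    [0,[0,0.0003,-0.0012],[0,0,0]],
    [0,[0,0.0003,-0.0012],[0,0,0]],
    [0,[0,0.0003,-0.0012],[0,0,0]],
    [0,[0,0.0003,-0.0012],[0,0,0]],
    [0,[0,0.0003,-0.0012],[0,0,0]],
    [0,[0,0.0003,-0.0012],[0,0,0]],
    [0,[0,0,0],[0,0,0]],
    [0,[0,0,0],[0,0,0]]
  ]
}}

```text
time: 19.72
eef_pos: [0.5054, 0.2999, 0.1806]
tcp_rot: [0.774, 0.634, 0.0, 0.0]
contact_force: [-4.2, 3.0, -2.0]
opening: 0.113
finger_force: 78.0
```

Request:
{"op": "move_arm", "data": {
  "moves": [
    [0,[0,0,0],[0,0,0]],
    [0,[0,0,0],[0,0,0]],
    [0,[0,0,0],[0,0,0]],
    [0,[0,0,0],[0,0,0]],
    [0,[0,0,0],[0,0,0]],
    [0,[0,0,0],[0,0,0]],
    [0,[0,0,0],[0,0,0]],
    [0,[0,0,0],[0,0,0]],
    [0,[0,0,0],[0,0,0]],
    [0,[0,0,0],[0,0,0]]
  ]
}}

```text
time: 20.55
eef_pos: [0.5054, 0.2999, 0.1806]
tcp_rot: [0.774, 0.634, 0.0, 0.0]
contact_force: [-4.4, 2.8, -2.3]
opening: 0.111
finger_force: 78.0
```

Run:
```python
from h import *
a=read_camera('scene').astype(float)
s,r=st()
# lid motion seen by the scene camera: post knobs before (s6 crop) vs now, by template match
b=cv2.imread('pics/s6.png'); b=cv2.resize(b,(230,200),interpolation=cv2.INTER_AREA)
n=read_camera('scene')[60:260,230:460,::-1].copy()
for n0,(x,y) in{'postR':(160,162),'postL':(184,180),'flux':(45,195-2),'scoop':(60,155),'cans':(25,105)}.items():
    t=b[max(0,y-7):min(200,y+7),x-7:x+7]; x0,y0=max(0,x-22),max(0,y-22)
    m=cv2.matchTemplate(n[y0:y+22,x0:x+22],t,cv2.TM_CCOEFF_NORMED);_,v,_,l=cv2.minMaxLoc(m);print(n0,round(v,2),l[0]+x0-(x-7),l[1]+y0-max(0,y-7))
c=cam('scene')
h=np.array([.499,.301,.172]);e=R.from_euler('z',-11.5,degrees=True).apply([1,0,0])
print('expected px for 26mm lift',proj(c,h+e*.007+[0,0,.026])-proj(c,h))
```

```text
t 20.6 q [0.363  0.1225 1.8257 0.     1.1928 0.561 ] p [0.5054 0.2999 0.1806] yawx 78.65 tilt z [ 0.0006  0.0003 -1.    ] open 0.116 ff 77.96271085739136 F [-3.6553  3.4319 -1.7344] M [ 0.4686  0.6621 -0.1439]
postR 0.81 0 -3
postL 0.93 1 -4
flux 1.0 0 0
scoop 1.0 0 0
cans 1.0 0 0
expected px for 26mm lift [-0.0838 -3.0613]
```

```bash
python3 -c "
from plant import *
print(sign_off())"
```

```text
the job is handed in; nothing more can be done
None
```

I handed the job in at about 20.6 s, with no verdict returned: all four canisters are in the pan, the empty scoop is flat on the bench where it started, and the lid is held still by its handle about 3 cm open at the front edge.

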